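Find and open the unlatched hatch of the bench's service duct

ROBOT

A 6-joint arm with a two-finger parallel gripper is mounted at the origin on the work surface. World frame = base frame: x ahead of the robot, y to its left, z up, the work surface at z = 0. Lengths are in mm, angles in rad, forces in N, time in s.
With the tool pointing down it reaches from about 425 to 950 mm from the base axis. Payload 3.5 kg.
Tool frame: the origin (TCP) lies at the centre of the arm's flange, where the gripper is bolted on; the fingertips stand 173 mm ahead of it and the grasp point (between the pads) lies 155 mm ahead of it; y points along the fingers, z is the direction in which the jaws open and shut, and the axes are right-handed (so a half turn about y gives the same grasp; the last joint's range is limited). The gripper opens to 85 mm and grips with 20 to 120 N. Pads are 22 mm wide; open, the fingers measure 114 mm over their backs; the gripper's body (76 mm by 85 mm) begins 54 mm behind the grasp point. The pads swing forward as they close: fully open they stand 13 mm farther back than shut.
Start: joints at [-0.15, 0.286, 1.577, -0, 1.279, -0.15], TCP at [674.987, 0.032, 404.725] pointing down, gripper open.
Joint ranges: [-2.77, 2.77], [-0.9, 2.22], [0.21, 2.48], [-1.53, 4.67], [0.24, 2.81], [-2.84, 2.84]. Speed limits (rad/s): [2.79, 2.79, 3.14, 3.14, 3.14, 3.14].

INTERFACE

Orientations are given as a rotation vector (axis times angle).
In Python, from cell import * gives the robot as it stands. The module is installed in compiled form; this text tells all that it offers.
- The arm moves only by the shell command python3 -m crank 'ROWS' [FORCE]. ROWS is JSON, a list of rows, each an object of numbers: "dx", "dy", "dz": the shift along the tool's x, y, z in m; "spin": the turn about the tool's y in rad; "jaw": the finger opening in m, from 0 to 0.0854. In form: [{"dx": .., "dy": .., "dz": .., "spin": .., "jaw": ..}, ...]. A call has exactly 8 rows; each row shifts and turns the commanded pose from where the row before left it, along the tool's axes as they then stand; what a row does not reach is not made up. A row lasts 1/8 s, in which the tool goes at most 62.5 mm and 10.7 degrees, less where a joint would pass 70% of its speed; a pose out of reach is approached as far as the arm can. A call with a gripper value outside its range is refused whole. The fingers move at their own pace and stop on an object; FORCE is the grip in N (left out, the last holds). Time passes only in rows, so rows that do not move let the fingers close, or fill a call up. It gives the time, the measured TCP pose, the force and the opening at its end, in the units of the state.
- state(): the state, without advancing time (a new reading comes with each control period).
- camera(name): name is "scene" or "side" or "wrist"; returns the picture (480x640x3 uint8, red, green, blue); there is no depth.
- camera_model(name): a dict with "K" (3x3 intrinsics, pixels), "k1" (the pictures are not rectified: a ray, as slopes to the right and down, at radius r is drawn at 1 + k1 r^2 times it, then the intrinsics apply), "position" and "orientation" of the camera in the world; the wrist camera has in their place "hand_eye" (4x4, takes a point from camera to tool coordinates, whose origin is the TCP and whose axes are the tool frame's). Camera axes: x right, y up, looking along -z (the intrinsics and any distortion apply to the point x, -y, -z); pixel columns grow to the right and rows downward; lengths in mm; the calibration is good to about 2 mm. A picture is of the moment at which its call begins: read the wrist's pose just before it. camera_model takes no time and is no camera call.
- job_done(): hands the job in, once; it reports no verdict.
The state is a dict: "time_s": time; "joints": joint angles; "joint_velocities": joint speeds; "joint_efforts": joint torques, N m; "ee_pos": TCP position; "tool_rot": TCP orientation; "wrist_force": force on the tool from outside, world axes, zero at the start; "torque": the same for the moment, N m; "width": finger opening in mm.
Only numpy, scipy, OpenCV 4.12 (cv2) and the standard library are available. Lean on these libraries where they do the work, as an engineer would, in place of code of your own. Each camera call takes 0.05 s, during which the arm holds its last target. There are 200 camera calls.

TASK

The service duct on the bench is closed by four identical hatches; three are latched from below and one was left unlatched. Press the ribbed rear end of the hatches with your fingertips, one after another, until you find the one that rocks, then push its raised front edge up and over, past upright and back against its stop, so that it stays fully open and the outlets under it can be reached. Only press and push: do not grip the hatch, and do not pick up or shift anything else on the bench or the duct.

Things in the scene. Friction and masses are not known exactly. Their poses are not given: they have to be found in the camera images.
- duct: grey service duct fixed on the bench, 150 mm deep (its x), 450 long (its y), 80 tall. Origin: centre of its underside; x points away from the robot (within 0.2 rad), y left along the duct, z up. Four openings in its top (126 mm along x, 80 along y) at y = +167, +77, -77, -167 mm, each closed by an identical hatch flush with the top; each well is free to 55 mm below the top
- bay1 (a point): middle of the ribs of hatch 1, the leftmost (duct y = +167 mm), on its top face when shut: where to press. Fixed to the duct, does not move with the hatch. A hatch: flat aluminium plate, 120 mm along x, 76 along y, 4 thick, polished, from duct x = -60 to +60 mm; its rear carries six thin dark ribs, x = +34 to +56 mm
- bay2 (a point): the same point of hatch 2 (duct y = +77 mm). Every hatch is pivoted on a line along the duct's y, 30 mm in front of this point and 4 mm below the top face: 75 mm of the hatch lies in front of the pivot, 45 mm behind. It can turn only rear end down, front part up
- bay3 (a point): the same point of hatch 3 (duct y = -77 mm). Three hatches are latched and rigid wherever pressed; the unlatched one gives only behind its pivot
- bay4 (a point): the same point of hatch 4, the rightmost (duct y = -167 mm). In the rules, hatch_c0 is the underside and hatch_c1 the top side of the unlatched hatch
- hatch (a joint): tilt of the unlatched hatch (which bay it is in is not told), rad: 0 shut, grows as its rear goes down and its front edge rises, pi/2 upright, 1.83 at its stop, leaning away from the robot. Stiff pivot, no spring: gives at 2 to 4 N on the ribs, swings at 1 to 3 N on the front part, stays where left. With the ribs pressed 24 mm down the front edge stands 50 to 70 mm up
- pot: small white plastic pot with a lid, 36 mm diameter, 36 mm tall, standing on the solid deck in the middle of the duct. Origin: centre of the underside. Not part of the job
- bottle: amber dropper bottle, 42 mm diameter, 78 mm tall, standing on the bench behind the duct. Origin: centre of the underside. Not part of the job
- reel: grey reel, 60 mm diameter, 40 mm tall, standing on its flange on the bench behind the duct. Origin: centre of the underside. Not part of the job
- loupe: black eye loupe, 38 mm diameter, 38 mm tall, standing on the bench behind the duct. Origin: centre of the underside. Not part of the job
- carrier: flat dark steel carrier with six small green circuit boards, 90 x 140 x 14 mm, lying on the bench in front of the duct. Origin: centre of the underside. Not part of the job
- tin: low round aluminium tin, 56 mm diameter, 30 mm tall, standing on the bench in front of the duct. Origin: centre of the underside. Not part of the job
- driver: screwdriver, 150 mm long, lying on the bench in front of the duct. Origin: within its length, on the bench. Not part of the job
- beaker: clear plastic beaker, 48 mm diameter, 55 mm tall, standing on the bench beyond the left end of the duct. Origin: centre of the underside. Not part of the job

How it is judged:
By the outcome, as a careful person would: the job done as asked, in the order asked, and still so for the second after the job is handed in, with the robot touching nothing.
It also fails if it takes over 54 s, if anything falls off the work surface, if the arm or the gripper's body presses on something with over 40 N, if the wrist force passes 120 N, or if a joint passes its speed limit or range.

## Working session

There is one attempt and no reset: what is moved stays moved. The work goes in short steps, Python scripts to look and compute and a shell command to move; the robot and the scene stay as the last step left them, time stands still between calls to the robot, and variables do not carry over. Pictures are saved under pics/ and viewed, about 8 in all and at most 12, crops included, and the job is handed in when it is done.

```bash
mkdir -p pics
cat > h.py <<'E'
from cell import *
import numpy as np, cv2
from scipy.spatial.transform import Rotation as R
def shot(n,f):
    im=camera(n); cv2.imwrite(f,im[:,:,::-1]); return im
E
python3 - <<'E'
from h import *
s=state(); print(s)
shot("scene","pics/a.png"); shot("side","pics/b.png"); shot("wrist","pics/c.png")
for n in("scene","side","wrist"): print(n,camera_model(n))
E
```

```text
{'time_s': 0.0, 'joints': array([-1.49986067e-01,  2.87179983e-01,  1.57816441e+00,  2.37277624e-05,
        1.27859112e+00, -1.49997599e-01]), 'joint_velocities': array([-0.00047538, -0.00079792,  0.00030422, -0.00165448, -0.00108817,
       -0.00150567]), 'joint_efforts': array([-1.79628755e-04, -4.05981302e+01, -2.92628127e+01, -1.54224781e-04,
        5.81841552e-03,  3.74769741e-06]), 'ee_pos': array([6.74752484e+02, 7.81469432e-02, 4.03343965e+02]), 'tool_rot': array([-1.21063052,  1.21107546, -1.2078272 ]), 'wrist_force': array([-0.95707068,  0.30580467,  0.74956626]), 'torque': array([ 0.0013611 , -0.00303432,  0.00286096]), 'width': 85.28751263451116}
scene {'K': array([[541.07911756,   0.        , 322.20370589],
       [  0.        , 541.07911756, 236.02869146],
       [  0.        ,   0.        ,   1.        ]]), 'k1': -0.1264003343773152, 'position': array([1214.46029386, -115.12594456,  720.90979487]), 'orientation': array([0.71027443, 0.52002894, 1.20035538])}
side {'K': array([[540.76783948,   0.        , 318.53774848],
       [  0.        , 540.76783948, 248.47037907],
       [  0.        ,   0.        ,   1.        ]]), 'k1': -0.05325340425175732, 'position': array([433.86862703, 911.62241911, 636.34087439]), 'orientation': array([ 0.10644776, -1.44239512, -2.61488276])}
wrist {'K': array([[388.12996378,   0.        , 316.06177125],
       [  0.        , 388.12996378, 237.26498471],
       [  0.        ,   0.        ,   1.        ]]), 'k1': -0.05310319419556622, 'hand_eye': array([[-5.94300863e-04, -9.65963432e-01, -2.58677976e-01,
        -6.55319271e+01],
       [ 1.62616046e-03,  2.58676746e-01, -9.65962575e-01,
         3.04247579e+01],
       [ 9.99998501e-01, -9.94724288e-04,  1.41707972e-03,
         6.74900700e-01],
       [ 0.00000000e+00,  0.00000000e+00,  0.00000000e+00,
         1.00000000e+00]])}
```

View pics/a.png

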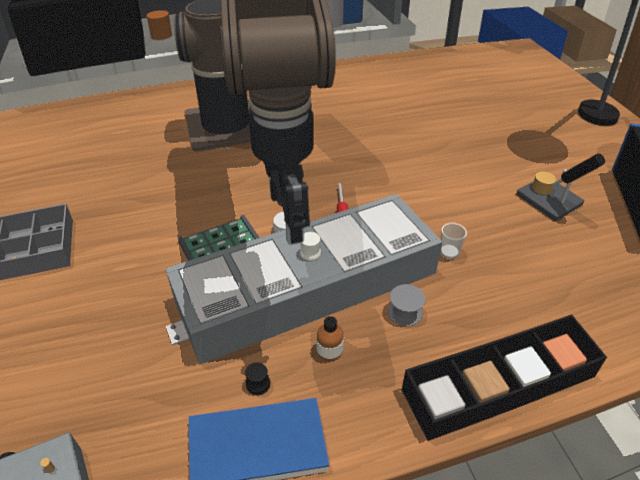

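View pics/c.png

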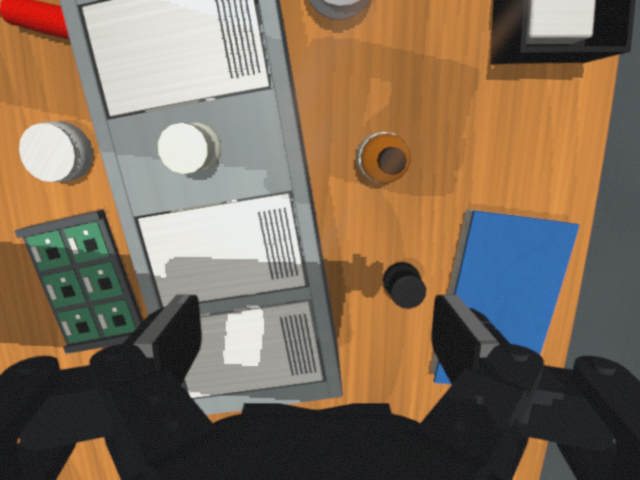

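The wrist view looks down with world +x to the right and +y up. It shows hatches 4, 3 and 2, with the duct's rear-right corner at about (340,396). The scene view shows all four hatches, with the duct's top corners at about (168,268), (400,198), (441,242) and (197,325). I'll fit the duct pose to both.

```bash
cat >> h.py <<'E'
def proj(n,P,pos=None,rot=None):
    m=camera_model(n); P=np.asarray(P,float)
    if n=="wrist":
        T=np.eye(4);T[:3,:3]=R.from_rotvec(rot).as_matrix();T[:3,3]=pos
        T=T@m["hand_eye"]; Rc,t=T[:3,:3],T[:3,3]
    else: Rc,t=R.from_rotvec(m["orientation"]).as_matrix(),m["position"]
    c=(P-t)@Rc; s=np.c_[c[:,0],-c[:,1]]/-c[:,2:]
    s=s*(1+m["k1"]*(s**2).sum(1,keepdims=True))
    return s*m["K"][0,0]+m["K"][:2,2]
def duct(p,L):
    L=np.asarray(L,float); c,s=np.cos(p[2]),np.sin(p[2])
    return np.c_[p[0]+c*L[:,0]-s*L[:,1],p[1]+s*L[:,0]+c*L[:,1],L[:,2]]
E
python3 - <<'E'
from h import *
from scipy.optimize import least_squares
s=state(); print(R.from_rotvec(s["tool_rot"]).as_matrix().round(2))
A=[[-75,-225,80],[-75,225,80],[75,225,80],[75,-225,80]]; a=[[168,268],[400,198],[441,242],[197,325]]
B=[[-63,-37,80],[63,-37,80],[63,-117,80],[-63,37,80],[63,37,80],[75,-225,80]]; b=[[138,216],[291,194],[306,277],[108,116],[269,87],[341,396]]
f=lambda p:np.r_[proj("scene",duct(p,A))-a,proj("wrist",duct(p,B),s["ee_pos"],s["tool_rot"])-b]
r=least_squares(lambda p:f(p).ravel(),[650,0,0],loss="soft_l1",f_scale=2,x_scale=[10,10,.1]); print(r.x); print(f(r.x).round(1))
print(duct(r.x,[[45,y,80] for y in(167,77,-77,-167)]))
E
```

```text
[[ 0. -0.  1.]
 [-1.  0.  0.]
 [-0. -1. -0.]]
[5.87614896e+02 5.22692847e+01 1.55195620e-01]
[[-2.9 -1.9]
 [-2.5 -4.6]
 [ 1.8 -0. ]
 [-7.2  7.2]
 [-5.6 -2.3]
 [ 0.2 -5.6]
 [ 2.   8.9]
 [-1.6  0.7]
 [ 4.7 -0.4]
 [-0.2 -0.1]]
[[ 606.26030167  224.21796555   80.        ]
 [ 620.1719051   135.29964747   80.        ]
 [ 643.9762043   -16.84947457   80.        ]
 [ 657.88780773 -105.76779265   80.        ]]
```

Run:
```python
from h import *
a=cv2.imread("pics/a.png")[180:370,150:460]; a=cv2.resize(a,None,fx=2.5,fy=2.5,interpolation=cv2.INTER_CUBIC)
cv2.imwrite("pics/a2.png",a)
c=cv2.imread("pics/c.png")[0:410,60:360]; cv2.imwrite("pics/c2.png",cv2.resize(c,None,fx=1.46,fy=1.46,interpolation=cv2.INTER_CUBIC))
```

```text
(no output)
```

View pics/a2.png

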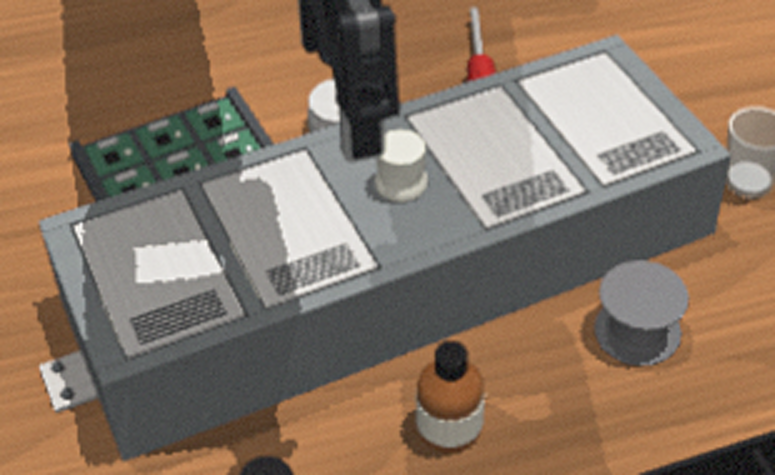

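View pics/c2.png

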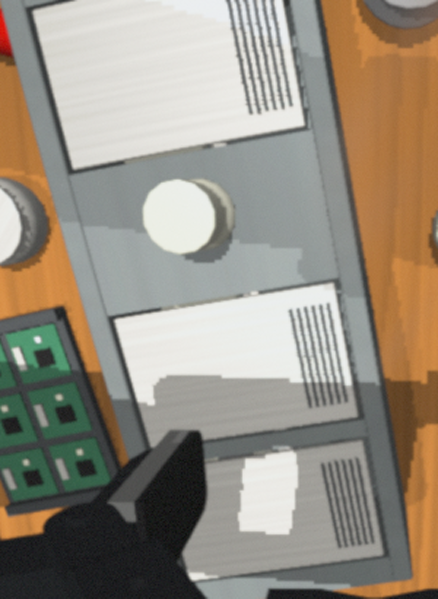

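Run:
```python
from h import *
from scipy.optimize import least_squares
s=state()
A=[[-75,-225,80],[-75,225,80],[75,225,80],[75,-225,80],[63,207,80],[63,127,80],[-63,127,80],[-63,207,80],[63,-127,80],[63,-207,80],[-63,-207,80],[63,-37,80],[-63,-37,80]]
a=[[166.8,269.6],[398,195.2],[441.6,240.8],[188.8,331],[427.2,240.8],[392,254],[357.6,213.2],[392,201.2],[247.2,307.2],[200.8,322.4],[180,270],[301.6,286.8],[274.8,240]]
B=[[-63,37,80],[63,37,80],[-63,-37,80],[63,-37,80],[63,-117,80],[63,-127,80],[63,-207,80],[75,-225,80]]
b=[[109.3,116.4],[269.6,87],[137.4,217.1],[290.8,193.2],[306.6,285.6],[310.7,300],[323,380.8],[340.8,395.2]]
f=lambda p:np.r_[proj("scene",duct(p,A))-a,proj("wrist",duct(p,B),s["ee_pos"],s["tool_rot"])-b]
r=least_squares(lambda p:f(p).ravel(),[587,52,.155],loss="soft_l1",f_scale=1,x_scale=[10,10,.1]); print(r.x); print(f(r.x).round(1).tolist())
print(duct(r.x,[[45,y,80] for y in(167,77,-77,-167)]).round(1))
```

```text
[5.88009771e+02 5.18154490e+01 1.53591945e-01]
[[-1.9, -3.4], [-0.4, -1.5], [1.2, 1.5], [0.6, 1.3], [3.1, 0.3], [-1.0, 1.1], [-2.1, -1.8], [0.8, -1.4], [1.6, -2.2], [-2.1, 0.0], [-2.8, -2.4], [0.5, -0.4], [-2.3, -2.5], [-2.3, 0.7], [4.8, 0.4], [-4.6, -2.9], [0.9, -4.0], [1.7, 1.0], [-0.5, -2.2], [1.5, 0.3], [0.1, 1.3]]
[[ 606.9  223.7   80. ]
 [ 620.7  134.8   80. ]
 [ 644.3  -17.4   80. ]
 [ 658.  -106.3   80. ]]
```

```bash
python3 -m crank '[{"spin":0.1771,"jaw":0,"dy":0.005},{"spin":0.1771,"jaw":0,"dy":0.005},{"spin":0.1771,"jaw":0,"dy":0.005},{"spin":0.1771,"jaw":0,"dy":0.005},{"spin":0.1771,"jaw":0,"dy":0.005},{"spin":0.1771,"jaw":0,"dy":0.005},{"spin":0.1771,"jaw":0},{"spin":0.1771,"jaw":0}]' 30
python3 -m crank '[{"dx":0.011,"dz":0.004,"dy":0.02,"jaw":0},{"dx":0.011,"dz":0.004,"dy":0.02,"jaw":0},{"dx":0.011,"dz":0.0045,"dy":0.02,"jaw":0},{"dy":0.02,"jaw":0},{"dy":0.015,"jaw":0},{"jaw":0},{"jaw":0},{"jaw":0}]'
python3 - <<'E'
from h import *
s=state();M=R.from_rotvec(s["tool_rot"]).as_matrix();print(M.round(3),s["ee_pos"]+173*M[:,1],s["wrist_force"],s["width"])
shot("wrist","pics/d.png")
E
```

```text
[[ 0.    -0.002  1.   ]
 [-1.     0.     0.   ]
 [-0.    -1.    -0.002]] [6.74484480e+02 1.32366308e-01 2.30620868e+02] [ 0.38569438 -1.08130174 -0.91585254] 85.46300786883874$[0]: bad value
$[0]: bad value
```

View pics/d.png

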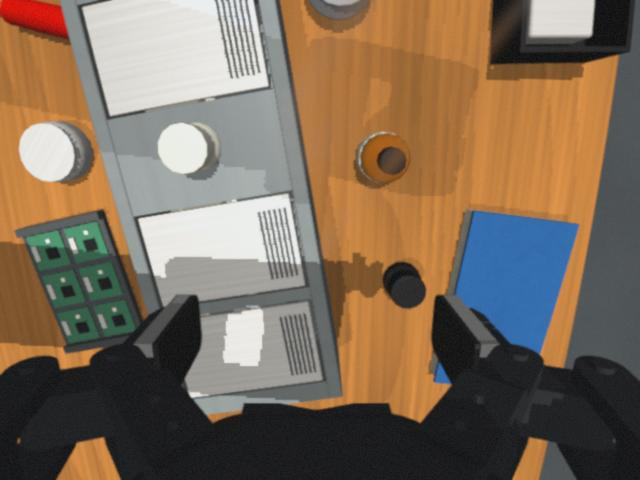

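The picture hasn't changed because both calls were refused, probably because every row needs all five keys.

```bash
python3 -m crank '[{"dx":0,"dy":0.005,"dz":0,"spin":0.1771,"jaw":0},{"dx":0,"dy":0.005,"dz":0,"spin":0.1771,"jaw":0},{"dx":0,"dy":0.005,"dz":0,"spin":0.1771,"jaw":0},{"dx":0,"dy":0.005,"dz":0,"spin":0.1771,"jaw":0},{"dx":0,"dy":0.005,"dz":0,"spin":0.1771,"jaw":0},{"dx":0,"dy":0.005,"dz":0,"spin":0.1771,"jaw":0},{"dx":0,"dy":0,"dz":0,"spin":0.1771,"jaw":0},{"dx":0,"dy":0,"dz":0,"spin":0.1771,"jaw":0}]' 30
```

```text
time_s: 1.2
ee_pos: [674.9, 0.0, 374.2]
tool_rot: [-0.16, 2.145, -2.145]
wrist_force: [0.2, -0.3, 0.4]
width: 0.2
```

```bash
python3 -m crank '[{"dx":0.011,"dy":0.02,"dz":0.004,"spin":0,"jaw":0},{"dx":0.011,"dy":0.02,"dz":0.004,"spin":0,"jaw":0},{"dx":0.011,"dy":0.02,"dz":0.0045,"spin":0,"jaw":0},{"dx":0,"dy":0.02,"dz":0,"spin":0,"jaw":0},{"dx":0,"dy":0.01,"dz":0,"spin":0,"jaw":0},{"dx":0,"dy":0,"dz":0,"spin":0,"jaw":0},{"dx":0,"dy":0,"dz":0,"spin":0,"jaw":0},{"dx":0,"dy":0,"dz":0,"spin":0,"jaw":0}]'
python3 - <<'E'
from h import *
s=state();M=R.from_rotvec(s["tool_rot"]).as_matrix();print(M.round(3),s["ee_pos"]+173*M[:,1])
a=shot("wrist","pics/d1.png"); b=shot("scene","pics/d2.png")
cv2.imwrite("pics/d.png",np.vstack([cv2.resize(a,None,fx=.6,fy=.6),cv2.resize(b[170:370,150:460],(384,248))])[:,:,::-1])
E
```

```text
time_s: 2.2
ee_pos: [644.8, -17.3, 285.8]
tool_rot: [-0.163, 2.14, -2.141]
wrist_force: [-0.5, -0.3, 0.0]
width: -0.3
[[-0.988  0.002  0.154]
 [-0.154 -0.    -0.988]
 [-0.002 -1.     0.001]] [645.09811143 -17.38657661 112.83121269]
```

View pics/d.png

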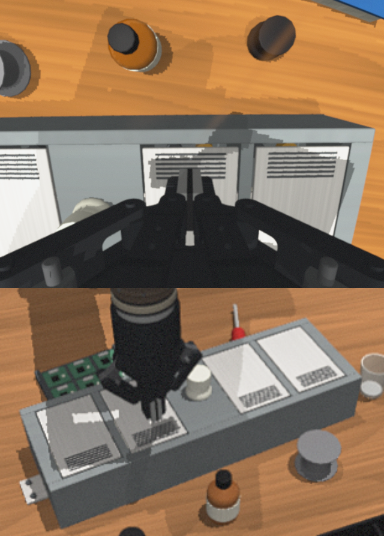

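The fingertips are centred over hatch 3's ribs, and the scene view agrees. Pressing down gently.

```bash
python3 -m crank '[{"dx":0,"dy":0.01,"dz":0,"spin":0,"jaw":0},{"dx":0,"dy":0.01,"dz":0,"spin":0,"jaw":0},{"dx":0,"dy":0.006,"dz":0,"spin":0,"jaw":0},{"dx":0,"dy":0.003,"dz":0,"spin":0,"jaw":0},{"dx":0,"dy":0.001,"dz":0,"spin":0,"jaw":0},{"dx":0,"dy":0.001,"dz":0,"spin":0,"jaw":0},{"dx":0,"dy":0.001,"dz":0,"spin":0,"jaw":0},{"dx":0,"dy":0,"dz":0,"spin":0,"jaw":0}]'
python3 - <<'E'
from h import *
M=R.from_rotvec([-0.163, 2.14, -2.141]).as_rotvec()
print(proj("wrist",duct([588,51.8,.1536],[[45,-77,80],[34,-77,80],[56,-77,80]]),[644.8,-17.3,285.8],M))
E
```

```text
time_s: 3.3
ee_pos: [644.5, -17.4, 253.5]
tool_rot: [-0.164, 2.141, -2.141]
wrist_force: [-0.5, 0.2, 3.0]
width: -0.4
[[316.16964599 276.70406373]
 [316.14828976 297.81618796]
 [316.19165201 254.90110993]]
```

```bash
python3 -m crank '[{"dx":0,"dy":0.001,"dz":0,"spin":0,"jaw":0},{"dx":0,"dy":0.001,"dz":0,"spin":0,"jaw":0},{"dx":0,"dy":0.001,"dz":0,"spin":0,"jaw":0},{"dx":0,"dy":0,"dz":0,"spin":0,"jaw":0},{"dx":0,"dy":0,"dz":0,"spin":0,"jaw":0},{"dx":0,"dy":0,"dz":0,"spin":0,"jaw":0},{"dx":0,"dy":0,"dz":0,"spin":0,"jaw":0},{"dx":0,"dy":0,"dz":0,"spin":0,"jaw":0}]'
```

```text
time_s: 4.3
ee_pos: [644.7, -17.4, 253.5]
tool_rot: [-0.166, 2.141, -2.142]
wrist_force: [-6.7, 0.9, 14.0]
width: 0.1
```

Hatch 3 is rigid: 14 N and no travel. Next is hatch 4, 90 mm along tool +z.

```bash
python3 -m crank '[{"dx":0,"dy":-0.015,"dz":0,"spin":0,"jaw":0},{"dx":0,"dy":-0.015,"dz":0,"spin":0,"jaw":0},{"dx":0,"dy":0,"dz":0.03,"spin":0,"jaw":0},{"dx":0,"dy":0,"dz":0.03,"spin":0,"jaw":0},{"dx":0,"dy":0,"dz":0.03,"spin":0,"jaw":0},{"dx":0,"dy":0.01,"dz":0,"spin":0,"jaw":0},{"dx":0,"dy":0.01,"dz":0,"spin":0,"jaw":0},{"dx":0,"dy":0.005,"dz":0,"spin":0,"jaw":0}]'
python3 -m crank '[{"dx":0,"dy":0.001,"dz":0,"spin":0,"jaw":0},{"dx":0,"dy":0.001,"dz":0,"spin":0,"jaw":0},{"dx":0,"dy":0.001,"dz":0,"spin":0,"jaw":0},{"dx":0,"dy":0.001,"dz":0,"spin":0,"jaw":0},{"dx":0,"dy":0.001,"dz":0,"spin":0,"jaw":0},{"dx":0,"dy":0,"dz":0,"spin":0,"jaw":0},{"dx":0,"dy":0,"dz":0,"spin":0,"jaw":0},{"dx":0,"dy":0,"dz":0,"spin":0,"jaw":0}]'
```

```text
time_s: 5.3
ee_pos: [657.6, -105.1, 253.1]
tool_rot: [-0.169, 2.143, -2.14]
wrist_force: [-1.4, 1.7, 2.7]
width: 0.3
time_s: 6.3
ee_pos: [658.3, -106.4, 250.0]
tool_rot: [-0.164, 2.141, -2.141]
wrist_force: [1.0, 1.5, 3.7]
width: 0.3
```

Hatch 4 gives at under 4 N: it moved 3 mm with no build-up of force. Pressing it down to about 24 mm.

```bash
python3 -m crank '[{"dx":0,"dy":0.003,"dz":0,"spin":0,"jaw":0},{"dx":0,"dy":0.003,"dz":0,"spin":0,"jaw":0},{"dx":0,"dy":0.003,"dz":0,"spin":0,"jaw":0},{"dx":0,"dy":0.003,"dz":0,"spin":0,"jaw":0},{"dx":0,"dy":0.003,"dz":0,"spin":0,"jaw":0},{"dx":0,"dy":0.003,"dz":0,"spin":0,"jaw":0},{"dx":0,"dy":0.003,"dz":0,"spin":0,"jaw":0},{"dx":0,"dy":0,"dz":0,"spin":0,"jaw":0}]'
python3 - <<'E'
from h import *
b=shot("side","pics/e1.png"); a=shot("scene","pics/e2.png")
cv2.imwrite("pics/e.png",np.vstack([cv2.resize(b[100:400,100:500],(560,420)),cv2.resize(a[170:370,150:460],(560,360))])[:,:,::-1][:780])
E
python3 -c "
import cv2;a=cv2.imread('pics/e.png');cv2.imwrite('pics/e_.png',cv2.resize(a,None,fx=.76,fy=.76))"
```

```text
time_s: 7.3
ee_pos: [658.0, -106.3, 228.1]
tool_rot: [-0.166, 2.142, -2.141]
wrist_force: [0.7, -0.2, -0.1]
width: 0.3
```

View pics/e_.png

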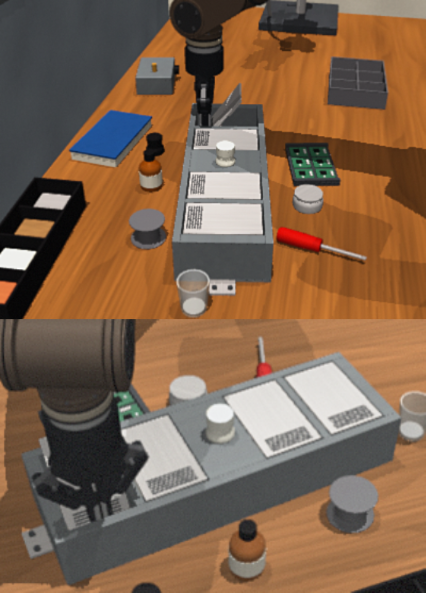

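Hatch 4 rocked and its front is raised. All the others look undisturbed. Now I'll lift, pass over to the front side, and come down in front of the raised edge.

```bash
python3 -m crank '[{"dx":0,"dy":-0.02,"dz":0,"spin":0,"jaw":0},{"dx":0,"dy":-0.05,"dz":0,"spin":0,"jaw":0},{"dx":0,"dy":-0.055,"dz":0,"spin":0,"jaw":0},{"dx":0.02,"dy":0,"dz":0,"spin":0,"jaw":0},{"dx":0.05,"dy":0,"dz":0,"spin":0,"jaw":0},{"dx":0.05,"dy":0,"dz":0,"spin":0,"jaw":0},{"dx":0.01,"dy":0,"dz":0,"spin":0,"jaw":0},{"dx":0,"dy":0,"dz":0,"spin":0,"jaw":0}]'
python3 -m crank '[{"dx":0,"dy":0.02,"dz":0,"spin":0,"jaw":0},{"dx":0,"dy":0.03,"dz":0,"spin":0,"jaw":0},{"dx":0,"dy":0.02,"dz":0,"spin":0,"jaw":0},{"dx":0,"dy":0,"dz":0,"spin":0,"jaw":0},{"dx":0,"dy":0,"dz":0,"spin":0,"jaw":0},{"dx":0,"dy":0,"dz":0,"spin":0,"jaw":0},{"dx":0,"dy":0,"dz":0,"spin":0,"jaw":0},{"dx":0,"dy":0,"dz":0,"spin":0,"jaw":0}]'
python3 - <<'E'
from h import *
p=[588,51.8,.1536]; s=state(); c,q=np.cos(.1536),np.sin(.1536)
d=s["ee_pos"][:2]-p[:2]; print("duct x,y",c*d[0]+q*d[1],-q*d[0]+c*d[1],s["wrist_force"])
b=shot("side","pics/f1.png"); cv2.imwrite("pics/f.png",cv2.resize(b[130:290,200:420],(660,480),interpolation=cv2.INTER_CUBIC)[:,:,::-1])
E
```

```text
time_s: 8.4
ee_pos: [529.5, -126.3, 354.9]
tool_rot: [-0.163, 2.14, -2.142]
wrist_force: [-0.0, 0.5, 0.1]
width: -0.1
time_s: 9.4
ee_pos: [529.7, -126.3, 284.2]
tool_rot: [-0.164, 2.141, -2.141]
wrist_force: [-1.1, -0.8, -0.2]
width: -0.2
duct x,y -84.83367595189571 -167.08651588215056 [-1.1164361  -0.84931881 -0.19219511]
```

View pics/f.png

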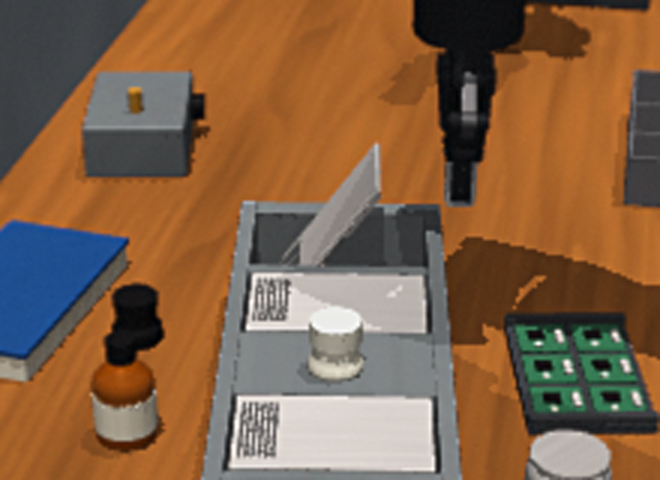

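Hatch 4 stays up at about 50°, with the fingers in front of it and the tips below its edge. Pushing rearward.

```bash
python3 -m crank '[{"dx":-0.015,"dy":0,"dz":0,"spin":0,"jaw":0},{"dx":-0.015,"dy":0,"dz":0,"spin":0,"jaw":0},{"dx":-0.01,"dy":0,"dz":0,"spin":0,"jaw":0},{"dx":-0.01,"dy":0,"dz":0,"spin":0,"jaw":0},{"dx":-0.008,"dy":0,"dz":0,"spin":0,"jaw":0},{"dx":-0.008,"dy":0,"dz":0,"spin":0,"jaw":0},{"dx":-0.008,"dy":0,"dz":0,"spin":0,"jaw":0},{"dx":-0.008,"dy":0,"dz":0,"spin":0,"jaw":0}]'
python3 -m crank '[{"dx":-0.004,"dy":0,"dz":0,"spin":0,"jaw":0},{"dx":-0.003,"dy":0,"dz":0,"spin":0,"jaw":0},{"dx":-0.003,"dy":0,"dz":0,"spin":0,"jaw":0},{"dx":-0.002,"dy":0,"dz":0,"spin":0,"jaw":0},{"dx":-0.001,"dy":0,"dz":0,"spin":0,"jaw":0},{"dx":-0.001,"dy":0,"dz":0,"spin":0,"jaw":0},{"dx":0,"dy":0,"dz":0,"spin":0,"jaw":0},{"dx":0,"dy":0,"dz":0,"spin":0,"jaw":0}]'
```

```text
time_s: 10.45
ee_pos: [611.7, -113.6, 285.3]
tool_rot: [-0.162, 2.14, -2.141]
wrist_force: [-0.9, 1.8, 5.7]
width: 0.0
time_s: 11.45
ee_pos: [624.3, -111.5, 283.4]
tool_rot: [-0.166, 2.142, -2.141]
wrist_force: [-1.2, -0.2, -0.7]
width: 0.0
```

```bash
python3 -m crank '[{"dx":-0.001,"dy":0,"dz":0,"spin":0,"jaw":0},{"dx":-0.001,"dy":0,"dz":0,"spin":0,"jaw":0},{"dx":-0.001,"dy":0,"dz":0,"spin":0,"jaw":0},{"dx":-0.001,"dy":0,"dz":0,"spin":0,"jaw":0},{"dx":-0.001,"dy":0,"dz":0,"spin":0,"jaw":0},{"dx":0,"dy":0,"dz":0,"spin":0,"jaw":0},{"dx":0,"dy":0,"dz":0,"spin":0,"jaw":0},{"dx":0,"dy":0,"dz":0,"spin":0,"jaw":0}]'
python3 - <<'E'
from h import *
p=[588,51.8,.1536]; s=state(); c,q=np.cos(.1536),np.sin(.1536)
d=s["ee_pos"][:2]-p[:2]; print("duct x,y",c*d[0]+q*d[1],-q*d[0]+c*d[1],s["wrist_force"])
b=shot("side","pics/g1.png"); cv2.imwrite("pics/g.png",cv2.resize(b[130:290,200:420],(660,480),interpolation=cv2.INTER_CUBIC)[:,:,::-1])
E
```

```text
time_s: 12.45
ee_pos: [628.9, -110.9, 283.7]
tool_rot: [-0.169, 2.143, -2.143]
wrist_force: [-5.1, -0.1, 2.1]
width: -0.1
duct x,y 15.518515597385672 -167.07991684067167 [-5.13791019 -0.14755631  2.09328001]
```

View pics/g.png

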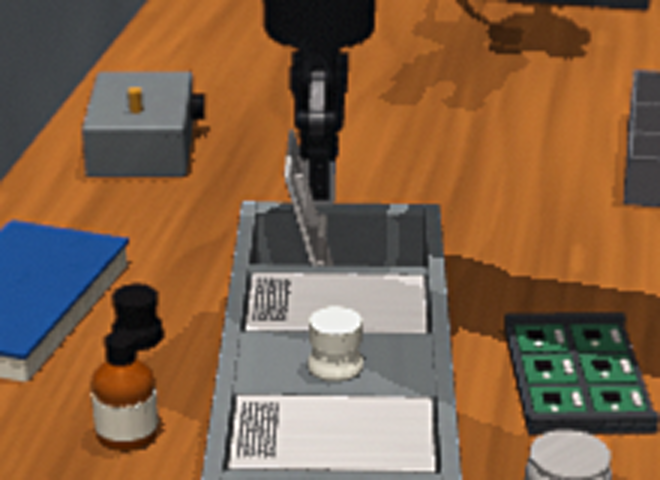

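It's past upright and leaning away. I'll push a little more to check that it's on its stop.

```bash
python3 -m crank '[{"dx":-0.001,"dy":0,"dz":0,"spin":0,"jaw":0},{"dx":-0.001,"dy":0,"dz":0,"spin":0,"jaw":0},{"dx":-0.001,"dy":0,"dz":0,"spin":0,"jaw":0},{"dx":0,"dy":0,"dz":0,"spin":0,"jaw":0},{"dx":0,"dy":0,"dz":0,"spin":0,"jaw":0},{"dx":0,"dy":0,"dz":0,"spin":0,"jaw":0},{"dx":0,"dy":0,"dz":0,"spin":0,"jaw":0},{"dx":0,"dy":0,"dz":0,"spin":0,"jaw":0}]'
```

```text
time_s: 13.5
ee_pos: [630.6, -110.8, 283.6]
tool_rot: [-0.179, 2.147, -2.145]
wrist_force: [-14.0, -1.3, 7.6]
width: 0.3
```

```bash
python3 -m crank '[{"dx":-0.001,"dy":0,"dz":0,"spin":0,"jaw":0},{"dx":-0.001,"dy":0,"dz":0,"spin":0,"jaw":0},{"dx":0,"dy":0,"dz":0,"spin":0,"jaw":0},{"dx":0,"dy":0,"dz":0,"spin":0,"jaw":0},{"dx":0,"dy":0,"dz":0,"spin":0,"jaw":0},{"dx":0,"dy":0,"dz":0,"spin":0,"jaw":0},{"dx":0,"dy":0,"dz":0,"spin":0,"jaw":0},{"dx":0,"dy":0,"dz":0,"spin":0,"jaw":0}]'
```

```text
time_s: 14.5
ee_pos: [631.7, -110.8, 283.6]
tool_rot: [-0.186, 2.149, -2.147]
wrist_force: [-19.0, -2.7, 11.1]
width: 0.2
```

The resistance is now stiff at about 20 N, so it's on its stop. Backing away and rising, then a last look.

```bash
python3 -m crank '[{"dx":0.02,"dy":0,"dz":0,"spin":0,"jaw":0},{"dx":0.03,"dy":0,"dz":0,"spin":0,"jaw":0},{"dx":0.04,"dy":0,"dz":0,"spin":0,"jaw":0},{"dx":0.01,"dy":-0.02,"dz":0,"spin":0,"jaw":0},{"dx":0,"dy":-0.05,"dz":0,"spin":0,"jaw":0},{"dx":0,"dy":-0.05,"dz":0,"spin":0,"jaw":0},{"dx":0,"dy":0,"dz":0,"spin":0,"jaw":0},{"dx":0,"dy":0,"dz":0,"spin":0,"jaw":0}]'
python3 - <<'E'
from h import *
b=shot("side","pics/i1.png"); a=shot("scene","pics/i2.png")
cv2.imwrite("pics/i.png",np.hstack([cv2.resize(b[130:350,180:420],(400,367)),cv2.resize(a[150:370,150:470],(400,367))])[:,:,::-1])
# front edge predicted in side picture at tilts
for t in (1.6,1.7,1.83):
    L=[[15-75*np.cos(t)-0*np.sin(t),y,76+75*np.sin(t)] for y in(-129,-205)]
    print(t,((proj("side",duct([588,51.8,.1536],L))-[180,130])*400/240).round())
E
```

```text
time_s: 15.5
ee_pos: [535.6, -125.2, 403.8]
tool_rot: [-0.164, 2.14, -2.141]
wrist_force: [0.1, -0.4, -0.2]
width: -0.3
1.6 [[208.  95.]
 [210.  70.]]
1.7 [[202.  96.]
 [204.  70.]]
1.83 [[194.  97.]
 [197.  71.]]
```

View pics/i.png

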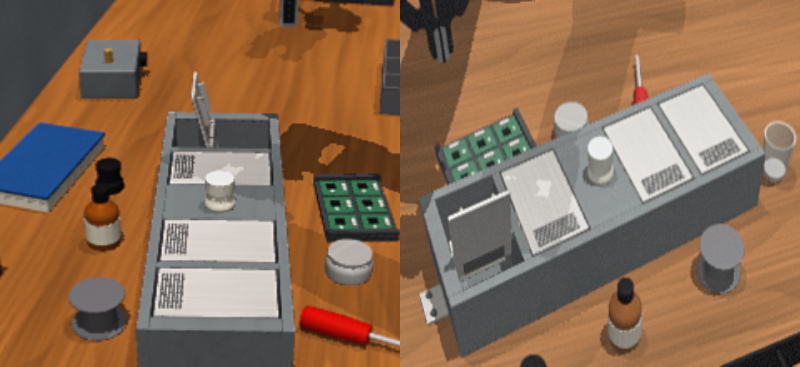

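The hatch stands open with its edge at about (194–196, 72–97), which matches the position predicted for a tilt of 1.83. Nothing else has moved and the arm is clear.

```bash
python3 -c "
from cell import *
print(job_done())"
```

```text
the job is handed in; nothing more can be done
None
```

The unlatched hatch was hatch 4, the rightmost. It now stands fully open against its stop, and I handed the job in at about 15.6 s of the 54 s allowed.

- **Finding it:** I pressed the ribs of hatch 3 first, and it stayed rigid at 14 N with no travel. Hatch 4 gave at under 4 N, so I did not press hatches 1 and 2. I pressed its ribs down about 25 mm, a little past the 24 mm planned, which raised the front edge.
- **Opening it:** I pushed the raised front edge over from the front with closed fingertips. I kept pushing at the end until resistance rose to about 20 N with almost no further movement. I then withdrew.
- **Last checks:** In the final side view, the hatch edge is within about 2 px of where a tilt of 1.83 rad would put it. The wrist force was about 0 N and the arm was clear. In the final pictures, the pot, bottle, reel, carrier and other objects in view were where they started.
- **Problems:** My first two move calls were refused because the rows did not list every key; nothing moved. No check failed, but the duct position was only good to about 3 mm from the images.

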